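# Free the ratchet pawl with the release rod and let the bench lift sink

### The arm

A 6-joint arm with a two-finger parallel gripper is mounted at the origin on a cart in front of the work surface, level with it; the furniture and walls round the work are solid. World frame = base frame: x ahead of the robot, y to its left, z up, the work surface at z = 0. Lengths are in mm, angles in rad, forces in N, time in s.
With the tool pointing down it reaches from about 250 to 725 mm from the base axis. Payload 9.7 kg.
Tool frame: the origin (TCP) lies midway between the tips of the shut fingers; the grasp point (between the pads) lies 19 mm behind it; z points along the fingers, y is the direction in which the jaws open and shut (so a half turn about z gives the same grasp; the last joint's range is limited). The gripper opens to 85 mm and grips with 20 to 120 N. Pads are 22 mm wide; open, the fingers measure 114 mm over their backs; the gripper's body (76 mm by 85 mm) begins 54 mm behind the grasp point. The pads swing forward as they close: fully open they stand 13 mm farther back than shut.
Start: joints at [-1.341, 0.087, 0.176, 1.66, 0, 1.571], TCP at [125.278, -535.539, 231.284] pointing down, gripper open.
Joint ranges: [-3.13, 3.13], [-0.85, 1.81], [-1.15, 1.24], [-2.2, 2.28], [-1.44, 1.52], [-3.14, 3.14]. Speed limits (rad/s): [2.22, 2.22, 2.57, 3.14, 3.14, 3.14].

### API

Orientations are given as a unit quaternion [x, y, z, w].
In Python, from rig import manip gives the robot as it stands. The module is installed in compiled form; this text tells all that it offers.
- The arm moves only by the shell command python3 -m pendant 'ROWS' [FORCE]. ROWS is JSON, a list of rows, each an object of numbers: "tx", "ty", "tz": the shift along the tool's x, y, z in m; "yaw": the turn about the tool's z in rad; "hand": the finger opening in m, from 0 to 0.0854. A call has 1 to 20 rows; each row shifts and turns the commanded pose from where the row before left it, along the tool's axes as they then stand; what a row does not reach is not made up. A row lasts 1/12 s, in which the tool goes at most 41.7 mm and 7.16 degrees, less where a joint would pass 70% of its speed; a pose out of reach is approached as far as the arm can. A call with a gripper value outside its range is refused whole. The fingers move at their own pace and stop on an object; FORCE is the grip in N (left out, the last holds). Time passes only in rows, so rows that do not move let the fingers close. It gives the time, the measured TCP pose, the force and the opening at its end, in the units of the state.
- manip.read_state(): the state, without advancing time (a new reading comes with each control period).
- manip.grab_frame(name): name is "side" or "top" or "wrist"; returns a dict with "pixels" (420x560x3 uint8, blue, green, red), "mtx" (3x3 intrinsics, pixels), "R" (3x3) and "t" (3): a world point X has camera coordinates R X + t; the wrist camera has in their place "hand_eye" (4x4, takes a point from camera to tool coordinates, whose origin is the TCP and whose axes are the flange's). Camera axes: x right, y down, z forward; pixel columns grow to the right and rows downward; lengths in mm; the calibration is good to about 2 mm. A picture is of the moment at which its call begins: read the wrist's pose just before it. There is no depth.
- manip.sign_off(): hands the job in, once; it reports no verdict.
Trained networks look in a picture, given as the dict that the camera call returned (one of the last four; its "shot" number tells which), for a name from the list of things; names that differ only in an ending like _2 or _b are one class to them, and where a whole thing is asked for, a point or a joint stands for the part that bears it (a point fixed in the world has none). Each returns a list of dicts, best first, with "p" (0 to 1); they miss things now and then, are a little off and sometimes report something else, mostly with a low value. They report only what shows in the picture. A call takes as long as a camera call. They do not tell look-alikes from the thing itself.
- manip.look_for(picture, query): "box" ([centre column, centre row, width, height] in pixels, round what is visible of it).
- manip.landmark_of(picture, query): "pixel" ([column, row] in pixels: a listed point, or the origin of a listed thing).
The state is a dict: "clock": time; "joint_pos": joint angles; "joint_vel": joint speeds; "joint_torque": joint torques, N m; "position": TCP position; "ee_rot": TCP orientation; "force": force on the tool from outside, world axes, zero at the start; "wrist_torque": the same for the moment, N m; "finger_gap": opening from 0.0 (shut) to 1.0 (fully open).
Only numpy, scipy, OpenCV 4.12 (cv2) and the standard library are available. Lean on these libraries where they do the work, as an engineer would, in place of code of your own. Each camera call takes 0.05 s, during which the arm holds its last target.

### The job

Pick up the release rod by its handle and bring its steel shaft under the cross bar of the lift's pawl; pry the bar up only as far as it takes to free the teeth, without forcing it hard against its stop, and keep it there until the platform with the jar has sunk fully onto its bumpers. Then take the rod out and lay it back on the bench, standing on its foot and clear of the lift, without dropping it. Touch the lift with the rod only, do not touch the jar, and leave the vial, petri dish and mortar where they are.

Things in the scene. Friction and masses are not known exactly. Their poses are not given: they have to be found in the camera images.
- lift: bench lift, fixed: grey base 110 (x) x 170 (y) x 12 mm, two uprights 261 mm tall, black cap. Origin on the bench under the uprights; -x is its front (to the robot), +y its left; base spans x -55 to +55, y -45 to +125 mm. A toothed stem between the uprights carries the platform (80 x 78 mm, centre at y = +75 mm). The pawl hangs in front of them on a dark block that reaches to x = -31 mm
- bar_mid (a point): mean place of the pawl's round cross bar (8 mm thick, 44 mm long, along the lift's y), which hangs 10 mm under the end of the pawl's tail, 60 mm before its hinge pin. The real bar is straight above or below this point by up to 12 mm (axis 133 to 157 mm above the bench), differing each time: feel or see it. The space under and before the bar is free
- pin_mid (a point): mean place of the pawl's hinge pin (really off in height just as the bar). Prying the bar up swings the hook below the pin out of the teeth: about 2 to 4 N, by spring and load; teeth free after about 8 mm of rise, hard stop at about 12 mm. Let go, the spring swings it back into the next tooth. Over 7 N between rod and lift bends the pawl: damage
- carriage (a joint): height of the platform above its bumpers, m: 0 = fully down; it starts at about 0.075 to 0.09, caught on the pawl. While the pawl is held free it sinks by itself on a damper at about 15 to 25 mm/s. Platform's upper face is 22 mm above the bench at 0
- rod: release rod, loose, 0.12 kg: black handle 64 (x) x 18 (y) x 40 mm (z) standing on its 64 x 18 mm foot; a straight steel shaft 8 mm thick leaves its front along +x, axis 20 mm above the foot, ending 100 mm from the handle's centre. Origin: centre of the handle's underside; z up. Grip across the 18 mm, from above, firmly (40 N or more): prying turns it in the grip
- rod_tip (a point): the end of the rod's steel shaft, on its axis
- jar: capped glass jar, 52 mm across, 66 mm tall, 0.2 kg, the load: stands loose on the platform; origin under its centre, z up
- vial: small capped vial 25 mm across, 48 mm tall, bystander; origin under its centre
- petri_dish: closed petri dish 90 mm across, 15 mm tall, bystander; origin under its centre
- mortar: white porcelain mortar 94 mm across, 55 mm tall, bystander; origin under its centre
Not all that is in view belongs to the job. Of the things that look like the rod, the larger one is meant.

How it is judged (in metres and radians):
On the way, in this order (a step that is already met when the one before it is completed fails the run):
1. the rod is lifted off the bench (height (world z) of rod above 0.04 m and contact force between the fingers and rod above 1 N), for 0.2 s.
2. the rod holds the pawl off while the platform comes fully down (value of joint carriage below 0.004 m and contact force between rod and lift above 0.3 N), for 0.1 s.
At the end, for the whole second after the job is handed in: The platform is down on its bumpers (within 4 mm) with the jar standing upright on it (tilt under 0.1 rad); the rod stands on the bench on its foot (within 6 mm of the bench, tilt under 0.1 rad), not touching the lift; rod and jar at rest (value of joint carriage below 0.004 m and z of jar in the frame of lift between 0.018 and 0.03 m and angle between each of jar, rod's own z axis and vertical below 0.1 rad and height (world z) of rod below 0.006 m and contact force between rod and lift below 0.05 N and linear speed of each of rod, jar below 0.02 m/s).
It fails at once if the rod presses on the lift with more than 7 N (contact force between rod and lift above 7 N).
It fails at once if the robot itself touches the lift or the jar (contact force between any of the fingers, the arm and lift above 0.5 N or contact force between any of the fingers, the arm and jar above 0.5 N).
It fails at once if the jar is tipped or touched by the rod (angle between jar's own z axis and vertical above 0.3 rad or contact force between rod and jar above 0.5 N).
It fails at once if the rod is dropped (linear speed of rod above 0.7 m/s and contact force between the fingers and rod below 0.1 N).
It fails at once if a bystander is pushed more than 20 mm (distance of any of vial, petri_dish, mortar from where it was at the start of the episode above 0.02 m).
It also fails if it takes over 72 s, if anything falls off the work surface, if the arm or the gripper's body presses on something with over 40 N, if the wrist force passes 120 N, or if a joint passes its speed limit or range.

## Working session

There is one attempt and no reset: what is moved stays moved. The work goes in short steps, Python scripts to look and compute and a shell command to move; the robot and the scene stay as the last step left them, time stands still between calls to the robot, and variables do not carry over. Pictures are saved under pics/ and viewed, and the job is handed in when it is done.

```bash
mkdir -p pics
cat > h.py <<'E'
from rig import manip
import cv2,numpy as np
def snap(n,tag):
    s=manip.read_state(); f=manip.grab_frame(n); cv2.imwrite(f'pics/{tag}.png',f['pixels']); return s,f
E
python3 - <<'E'
from h import *
s=manip.read_state(); print({k:np.round(v,3).tolist() for k,v in s.items()})
for n in ['side','top','wrist']:
    s,f=snap(n,n+'0')
    print(n,{k:np.round(f[k],2).tolist() for k in f if k in('mtx','R','t','hand_eye')})
    for q in ['rod','rod_tip','lift','bar_mid','pin_mid','jar','vial','petri_dish','mortar']:
        try:
            print(q,[(np.round(d['pixel']).tolist(),round(d['p'],2)) for d in manip.landmark_of(f,q)][:4])
        except Exception as e: print(q,e)
E
```

```text
{'clock': 0.0, 'joint_pos': [-1.341, 0.087, 0.175, 1.66, 0.0, 1.571], 'joint_vel': [0.001, -0.002, -0.001, -0.001, 0.002, 0.002], 'joint_torque': [-0.0, -52.038, 46.481, 0.016, -0.0, 0.0], 'position': [125.237, -535.312, 230.579], 'ee_rot': [0.993, 0.115, -0.0, -0.001], 'force': [-0.425, 0.559, -0.597], 'wrist_torque': [0.045, -0.017, -0.011], 'finger_gap': 1.001}
side {'mtx': [[443.16, 0.0, 278.56], [0.0, 443.16, 210.79], [0.0, 0.0, 1.0]], 'R': [[1.0, -0.08, 0.02], [-0.02, -0.48, -0.88], [0.08, 0.87, -0.48]], 't': [-541.48, 166.86, 1097.07]}
rod [([244.0, 288.0], 0.69), ([303.0, 219.0], 0.63), ([337.0, 220.0], 0.34)]
rod_tip [([269.0, 273.0], 0.51), ([254.0, 310.0], 0.37)]
lift [([330.0, 267.0], 0.86)]
bar_mid [([304.0, 220.0], 0.77), ([236.0, 223.0], 0.42)]
pin_mid [([333.0, 217.0], 0.92), ([237.0, 222.0], 0.38)]
jar [([338.0, 220.0], 0.48)]
vial [([242.0, 192.0], 0.59), ([243.0, 238.0], 0.54)]
petri_dish [([237.0, 222.0], 0.7)]
mortar [([242.0, 190.0], 0.75)]
top {'mtx': [[518.37, 0.0, 280.37], [0.0, 518.37, 216.21], [0.0, 0.0, 1.0]], 'R': [[-0.01, -1.0, -0.01], [-0.99, 0.01, -0.12], [0.12, 0.01, -0.99]], 't': [63.69, 569.82, 1409.91]}
rod [([332.0, 256.0], 0.69), ([396.0, 244.0], 0.5)]
rod_tip [([361.0, 253.0], 0.61), ([248.0, 258.0], 0.49), ([315.0, 241.0], 0.43)]
lift [([152.0, 261.0], 0.74), ([306.0, 177.0], 0.62)]
bar_mid [([296.0, 201.0], 0.61), ([278.0, 170.0], 0.41)]
pin_mid [([304.0, 174.0], 0.56)]
jar [([277.0, 169.0], 0.67)]
vial [([250.0, 261.0], 0.5)]
petri_dish [([215.0, 266.0], 0.68)]
mortar [([149.0, 262.0], 0.78)]
wrist {'mtx': [[320.07, 0.0, 279.37], [0.0, 320.07, 206.24], [0.0, 0.0, 1.0]], 'hand_eye': [[-0.0, -0.95, -0.31, 78.83], [1.0, -0.0, -0.0, -0.15], [-0.0, -0.31, 0.95, -143.27], [0.0, 0.0, 0.0, 1.0]]}
rod []
rod_tip []
lift []
bar_mid []
pin_mid []
jar []
vial []
petri_dish []
mortar []
```

View pics/side0.png

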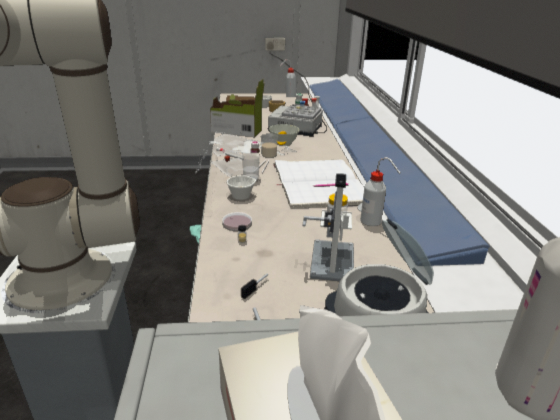

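View pics/top0.png

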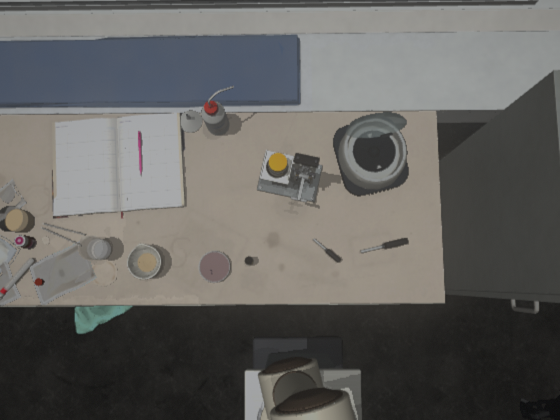

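The top view shows two rod-like things: a small one near (327,250) and the larger at (385,245). The lift is at (295,180), with its bar sticking out toward the robot. I'll zoom in.

```bash
cat >> h.py <<'E'
def ray(f,px):
    K,R,t=f['mtx'],f['R'],f['t']; d=R.T@np.linalg.inv(K)@np.array([px[0],px[1],1.]); return -R.T@t,d
def atz(f,px,z):
    c,d=ray(f,px); return c+d*(z-c[2])/d[2]
def proj(f,X):
    p=f['mtx']@(f['R']@np.array(X,float)+f['t']); return p[:2]/p[2]
E
python3 - <<'E'
from h import *
s,f=snap('top','top1'); im=f['pixels']
a=cv2.resize(im[220:280,235:425],None,fx=4,fy=4,interpolation=cv2.INTER_CUBIC);cv2.imwrite('pics/tz_a.png',a)
a=cv2.resize(im[135:225,235:345],None,fx=6,fy=6,interpolation=cv2.INTER_CUBIC);cv2.imwrite('pics/tz_b.png',a)
s,g=snap('side','side1'); 
a=cv2.resize(g['pixels'][160:290,280:380],None,fx=4.5,fy=4.5,interpolation=cv2.INTER_CUBIC);cv2.imwrite('pics/sz_b.png',a)
for p,z in [((361,250),20),((383,245),40),((408,240),40),((315,240),15),((340,261),30)]: print(p,atz(f,p,z).round(1))
E
```

```text
(361, 250) [ 475.3 -165.    20. ]
(383, 245) [ 487.4 -223.    40. ]
(408, 240) [ 500.7 -292.2   40. ]
(315, 240) [504.7 -37.4  15. ]
(340, 261) [ 444.7 -104.8   30. ]
```

View pics/tz_a.png

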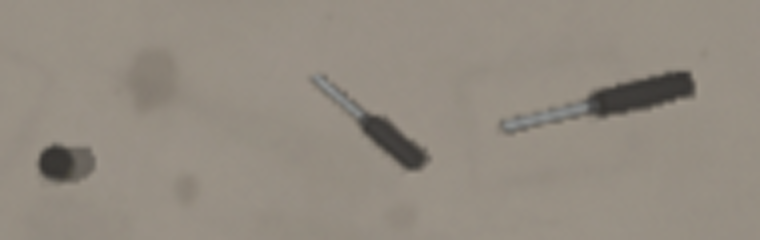

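View pics/tz_b.png

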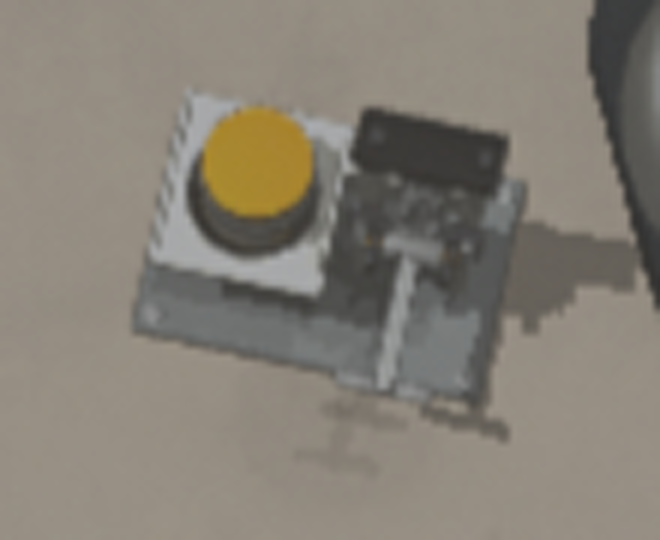

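View pics/sz_b.png

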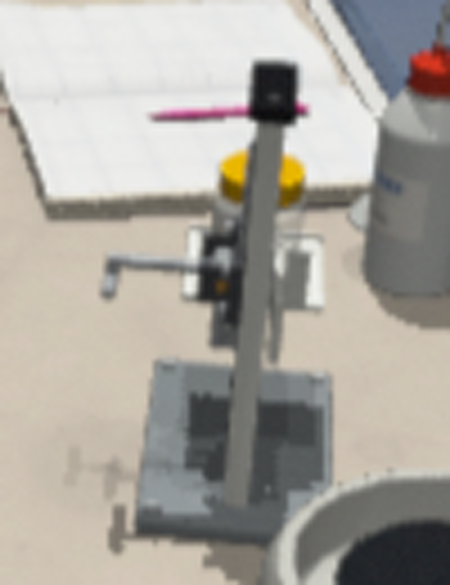

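Side view: bar end at about (304,225), with the tail going back to the block at (330,219). Next I'll fit the lift pose and rod pose.

Run:
```python
from h import *
from scipy.optimize import least_squares
s,f=snap('top','top2'); s,g=snap('side','side2')
T=lambda u,v:(235+u/6,135+v/6); S=lambda u,v:(280+u/4.5,160+v/4.5)
C=[(f,T(132,332),(-55,125,0)),(f,T(480,402),(-55,-45,0)),(f,T(525,182),(55,-45,12)),
(g,S(135,535),(-55,-45,0)),(g,S(145,515),(-55,-45,12)),(g,S(155,362),(-55,125,12)),(g,S(330,375),(55,125,12))]
def W(p,L): c,s_=np.cos(p[2]),np.sin(p[2]); return np.array([p[0]+c*L[0]-s_*L[1],p[1]+s_*L[0]+c*L[1],L[2]])
fun=lambda p:np.concatenate([proj(c,W(p,L))-u for c,u,L in C])
r=least_squares(fun,[650,0,0],loss='soft_l1'); print(r.x.round(3),fun(r.x).round(1))
p=r.x
# bar: unknown lift x, centre y, z ; ends in top, near end in side
B=[(f,T(336,378),22),(f,T(432,395),-22),(g,S(107,290),-22)]
fb=lambda q:np.concatenate([proj(c,W(p,(q[0],q[1]+e,q[2])))-u for c,u,e in B])
r2=least_squares(fb,[-80,0,145]); print('bar',r2.x.round(1),fb(r2.x).round(1),W(p,r2.x).round(1))
for c,n in((f,'top'),(g,'side')):
    im=c['pixels'].copy()
    for _,u,L in [x for x in C]:
        q=proj(c,W(p,L)); cv2.circle(im,tuple(int(v) for v in q.round()),1,(0,0,255),-1)
    for L in [(r2.x[0],r2.x[1]+22,r2.x[2]),(r2.x[0],r2.x[1]-22,r2.x[2])]:
        q=proj(c,W(p,L)); cv2.circle(im,tuple(int(v) for v in q.round()),1,(0,255,0),-1)
    im=im[130:230,230:350] if n=='top' else im[160:290,270:390]
    cv2.imwrite(f'pics/fit_{n}.png',cv2.resize(im,None,fx=4.5,fy=4.5))
print(manip.landmark_of(f,'bar_mid')[:2],manip.landmark_of(g,'bar_mid')[:2],manip.landmark_of(f,'pin_mid')[:2],manip.landmark_of(g,'pin_mid')[:2])
Z=lambda u,v:(235+u/4,220+v/4)
for u,z in [((502,127),24),((592,104),24),((600,104),40),((692,83),40)]: print(atz(f,Z(*u),z).round(1))
```

```text
[ 6.8111e+02 -7.2620e+00 -2.1700e-01] [-0.1 -1.3 -0.2 -0.9  0.2 -2.  -0.7  0.6 -2.7  1.2 -0.5 -0.9 -0.2 -0.2]
bar [-80.9  -0.7 144.2] [-0.3 -1.   0.4 -0.4 -1.3  0.2] [602.    9.5 144.2]
[{'pixel': [295.3, 199.5], 'p': 0.59}] [{'pixel': [304.4, 219.0], 'p': 0.88}] [{'pixel': [303.4, 177.1], 'p': 0.64}] [{'pixel': [330.7, 217.8], 'p': 0.89}]
[ 470.2 -162.9   24. ]
[ 485.7 -225.9   24. ]
[ 484.6 -228.4   40. ]
[ 498.6 -292.1   40. ]
```

Rod fit: handle centre about (491,-260), heading about 1.79 rad, length 100 mm, which matches the larger rod. The lift is at (681,-7) with yaw -0.217, and the bar at about (602,9,144). I'll test the yaw direction first.

```bash
python3 -m pendant '[{"yaw":-0.12,"hand":0.06},{"yaw":-0.12,"hand":0.06}]' 60
cat >> h.py <<'E'
def st():
    s=manip.read_state(); q=s['ee_rot']; x=np.array([1-2*(q[1]**2+q[2]**2),2*(q[0]*q[1]+q[2]*q[3])]); psi=np.arctan2(x[1],x[0])
    print('t',round(s['clock'],2),'pos',np.round(s['position'],1),'psi',round(psi,4),'F',np.round(s['force'],2),'M',np.round(s['wrist_torque'],3),'gap',round(s['finger_gap']*85.4,1),'q',np.round(s['joint_pos'],2)); return s,psi
def togo(target,psi_t):
    s,psi=st(); d=np.array(target)-s['position']
    print('tx %.4f ty %.4f tz %.4f yaw %.4f'%((np.cos(psi)*d[0]+np.sin(psi)*d[1])/1e3,(np.sin(psi)*d[0]-np.cos(psi)*d[1])/1e3,-d[2]/1e3,-(psi_t-psi)))
E
python3 -c "
from h import *
togo([491.5,-260,150],1.793)"
```

```text
t 1.9 pos [ 125.3 -535.5  231.3] psi 0.2298 F [0.37 0.02 0.48] M [-0.02   0.003  0.052] gap 85.3 q [-1.34  0.09  0.18  1.66  0.    1.57]
tx 0.4194 ty -0.1849 tz 0.0813 yaw -1.5632schema error: expected keys tx, ty, tz, yaw, hand
```

```bash
python3 -m pendant '[{"tx":0.02,"ty":-0.01,"tz":0,"yaw":-0.12,"hand":0.06},{"tx":0,"ty":0,"tz":0,"yaw":-0.12,"hand":0.06}]' 60; python3 -c "
from h import *
togo([491.5,-260,150],1.793)"
```

```text
clock: 2.07
position: [143.8, -520.1, 231.5]
ee_rot: [0.972, 0.235, 0.0, -0.0]
force: [-0.3, 0.1, 0.3]
finger_gap: 0.749
t 2.07 pos [ 143.8 -520.1  231.5] psi 0.4754 F [-0.33  0.07  0.27] M [-0.028  0.094 -0.012] gap 64.0 q [-1.3   0.06  0.15  1.66  0.    1.36]
tx 0.4282 ty -0.0721 tz 0.0815 yaw -1.3176
```

```bash
python3 -m pendant '[{"tx":0.033,"ty":-0.0055,"tz":0.005,"yaw":0,"hand":0.06},{"tx":0.033,"ty":-0.0055,"tz":0.005,"yaw":0,"hand":0.06},{"tx":0.033,"ty":-0.0055,"tz":0.005,"yaw":0,"hand":0.06},{"tx":0.033,"ty":-0.0055,"tz":0.005,"yaw":0,"hand":0.06},{"tx":0.033,"ty":-0.0055,"tz":0.005,"yaw":0,"hand":0.06},{"tx":0.033,"ty":-0.0055,"tz":0.005,"yaw":0,"hand":0.06},{"tx":0.033,"ty":-0.0055,"tz":0.005,"yaw":0,"hand":0.06},{"tx":0.033,"ty":-0.0055,"tz":0.005,"yaw":0,"hand":0.06},{"tx":0.033,"ty":-0.0055,"tz":0.005,"yaw":0,"hand":0.06},{"tx":0.033,"ty":-0.0055,"tz":0.005,"yaw":0,"hand":0.06},{"tx":0.033,"ty":-0.0055,"tz":0.005,"yaw":0,"hand":0.06},{"tx":0.033,"ty":-0.0055,"tz":0.005,"yaw":0,"hand":0.06},{"tx":0.033,"ty":-0.0055,"tz":0.005,"yaw":0,"hand":0.06}]'
python3 -m pendant '[{"tx":0,"ty":0,"tz":0,"yaw":-0.12,"hand":0.06},{"tx":0,"ty":0,"tz":0,"yaw":-0.12,"hand":0.06},{"tx":0,"ty":0,"tz":0,"yaw":-0.12,"hand":0.06},{"tx":0,"ty":0,"tz":0,"yaw":-0.12,"hand":0.06},{"tx":0,"ty":0,"tz":0,"yaw":-0.12,"hand":0.06},{"tx":0,"ty":0,"tz":0,"yaw":-0.12,"hand":0.06},{"tx":0,"ty":0,"tz":0,"yaw":-0.12,"hand":0.06},{"tx":0,"ty":0,"tz":0,"yaw":-0.12,"hand":0.06},{"tx":0,"ty":0,"tz":0,"yaw":-0.12,"hand":0.06},{"tx":0,"ty":0,"tz":0,"yaw":-0.12,"hand":0.06},{"tx":0,"ty":0,"tz":0,"yaw":-0.12,"hand":0.06},{"tx":0,"ty":0,"tz":0,"yaw":-0.12,"hand":0.06},{"tx":0,"ty":0,"tz":0,"yaw":-0.12,"hand":0.06},{"tx":0,"ty":0,"tz":0,"yaw":-0.12,"hand":0.06},{"tx":0,"ty":0,"tz":0,"yaw":-0.12,"hand":0.06},{"tx":0,"ty":0,"tz":0,"yaw":-0.12,"hand":0.06},{"tx":0,"ty":0,"tz":0,"yaw":-0.12,"hand":0.06},{"tx":0,"ty":0,"tz":0,"yaw":-0.12,"hand":0.06},{"tx":0,"ty":0,"tz":0,"yaw":-0.12,"hand":0.06},{"tx":0,"ty":0,"tz":0,"yaw":-0.12,"hand":0.06}]'
python3 -c "
from h import *
togo([491.5,-260,150],-1.349)"
```

```text
clock: 3.15
position: [493.9, -262.0, 166.2]
ee_rot: [0.973, 0.233, 0.0, 0.0]
force: [0.4, -0.4, 0.5]
finger_gap: 0.704
clock: 4.82
position: [492.6, -263.3, 166.3]
ee_rot: [0.133, 0.991, -0.0, -0.0]
force: [0.2, 0.7, -0.7]
finger_gap: 0.704
t 4.82 pos [ 492.6 -263.3  166.3] psi 2.8757 F [ 0.16  0.71 -0.67] M [ 0.014 -0.04   0.007] gap 60.1 q [-0.49  0.09  0.06  1.53 -0.   -0.22]
tx 0.0020 ty 0.0029 tz 0.0163 yaw 4.2247
```

```bash
python3 -m pendant '[{"tx":0,"ty":0,"tz":0,"yaw":-0.1143,"hand":0.06},{"tx":0,"ty":0,"tz":0,"yaw":-0.1143,"hand":0.06},{"tx":0,"ty":0,"tz":0,"yaw":-0.1143,"hand":0.06},{"tx":0,"ty":0,"tz":0,"yaw":-0.1143,"hand":0.06},{"tx":0,"ty":0,"tz":0,"yaw":-0.1143,"hand":0.06},{"tx":0,"ty":0,"tz":0,"yaw":-0.1143,"hand":0.06},{"tx":0,"ty":0,"tz":0,"yaw":-0.1143,"hand":0.06},{"tx":0,"ty":0,"tz":0,"yaw":-0.1143,"hand":0.06},{"tx":0,"ty":0,"tz":0,"yaw":-0.1143,"hand":0.06},{"tx":0,"ty":0,"tz":0,"yaw":-0.1143,"hand":0.06},{"tx":0,"ty":0,"tz":0,"yaw":-0.1143,"hand":0.06},{"tx":0,"ty":0,"tz":0,"yaw":-0.1143,"hand":0.06},{"tx":0,"ty":0,"tz":0,"yaw":-0.1143,"hand":0.06},{"tx":0,"ty":0,"tz":0,"yaw":-0.1143,"hand":0.06},{"tx":0,"ty":0,"tz":0,"yaw":-0.1143,"hand":0.06},{"tx":0,"ty":0,"tz":0,"yaw":-0.1143,"hand":0.06},{"tx":0,"ty":0,"tz":0,"yaw":-0.1143,"hand":0.06},{"tx":0,"ty":0,"tz":0,"yaw":-0.1143,"hand":0.06},{"tx":0,"ty":0,"tz":0,"yaw":0,"hand":0.06}]'
cat >> h.py <<'E'
def wcam(s,f):
    # returns pseudo-frame with world R,t
    from scipy.spatial.transform import Rotation as Ro
    T=np.eye(4); T[:3,:3]=Ro.from_quat(s['ee_rot']).as_matrix(); T[:3,3]=s['position']
    M=np.linalg.inv(T@f['hand_eye']); return dict(mtx=f['mtx'],R=M[:3,:3],t=M[:3,3],pixels=f['pixels'])
E
python3 - <<'E'
from h import *
s,f=snap('wrist','w1'); w=wcam(s,f)
for n in ['rod','rod_tip']: print(n,[(d['pixel'],d['p'],atz(w,d['pixel'],0 if n=='rod' else 20).round(1)) for d in manip.landmark_of(f,n)[:3]])
st()
E
```

```text
clock: 6.4
position: [492.6, -263.3, 166.3]
ee_rot: [0.78, -0.625, -0.0, -0.0]
force: [0.2, -0.7, -0.3]
finger_gap: 0.702
rod [([272.4, 184.1], 0.97, array([ 499.7, -263.5,    0. ])), ([272.4, 336.0], 0.56, array([461.1, -85. ,   0. ]))]
rod_tip [([274.5, 284.1], 0.83, array([ 475.8, -165.3,   20. ])), ([222.6, 373.6], 0.69, array([508.8, -38.3,  20. ]))]
t 6.55 pos [ 492.6 -263.3  166.3] psi -1.3599 F [-0.37  0.26  0.12] M [ 0.053 -0.003  0.022] gap 60.0 q [-0.49  0.09  0.06  1.53 -0.   -2.27]
```

View pics/w1.png

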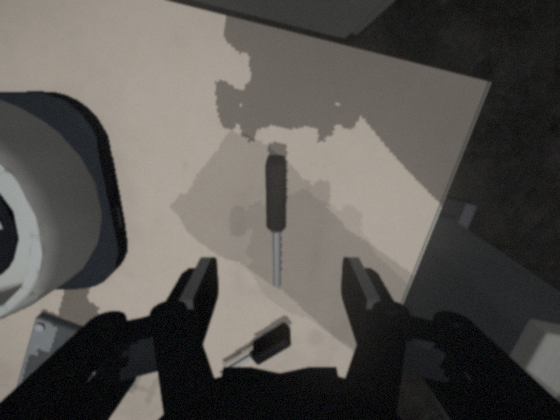

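```bash
python3 -m pendant '[{"tx":0,"ty":-0.001,"tz":0.025,"yaw":0,"hand":0.06},{"tx":0,"ty":-0.002,"tz":0.03,"yaw":0,"hand":0.06},{"tx":0,"ty":0,"tz":0.03,"yaw":0,"hand":0.06},{"tx":0,"ty":0,"tz":0,"yaw":0,"hand":0.06}]'
python3 - <<'E'
from h import *
s,f=snap('wrist','w2'); w=wcam(s,f)
for n in ['rod','rod_tip']: print(n,[(d['pixel'],d['p'],atz(w,d['pixel'],0 if n=='rod' else 20).round(1)) for d in manip.landmark_of(f,n)[:3]])
st()
E
```

```text
clock: 6.88
position: [493.0, -261.2, 75.4]
ee_rot: [0.778, -0.628, -0.004, 0.001]
force: [-0.6, 0.1, -1.7]
finger_gap: 0.701
rod [([275.3, 212.3], 0.97, array([ 496. , -263.6,    0. ]))]
rod_tip [([277.8, 346.4], 0.77, array([ 473.1, -165. ,   20. ]))]
t 7.03 pos [ 495.9 -262.8   82.8] psi -1.3573 F [0.83 0.43 0.91] M [-0.022 -0.025 -0.018] gap 60.2 q [-0.49  0.11 -0.09  1.37  0.   -2.27]
```

View pics/w2.png

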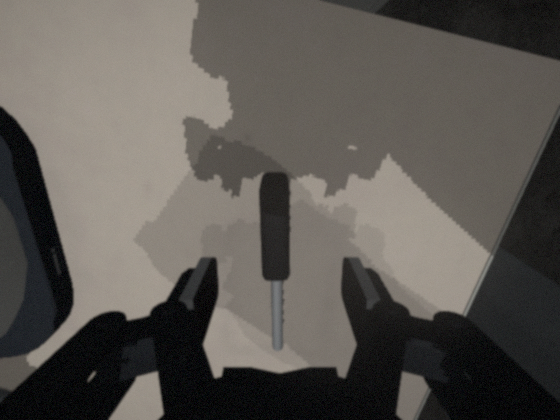

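Run:
```python
from h import *
s,f=snap('wrist','w3'); w=wcam(s,f)
for n in ['rod','rod_tip']: print(n,[(d['pixel'],d['p'],atz(w,d['pixel'],0 if n=='rod' else 20).round(1)) for d in manip.landmark_of(f,n)[:3]])
print([atz(w,p,40).round(1) for p in [(274,173),(275,280)]])
togo([498,-263,6],-1.340)
```

```text
rod [([275.3, 214.6], 0.86, array([ 498.7, -261.3,    0. ]))]
rod_tip [([280.9, 340.4], 0.79, array([ 474. , -167.1,   20. ]))]
[array([ 507.3, -300.4,   40. ]), array([ 491.8, -230.4,   40. ])]
t 7.18 pos [ 496.6 -263.2   83.6] psi -1.3566 F [ 0.89 -0.6  -0.71] M [ 0.003 -0.008 -0.03 ] gap 59.8 q [-0.49  0.11 -0.09  1.37 -0.   -2.27]
tx 0.0001 ty -0.0014 tz 0.0776 yaw -0.0166
```

```bash
python3 -m pendant '[{"tx":0,"ty":-0.0015,"tz":0.02,"yaw":-0.016,"hand":0.06},{"tx":0,"ty":0,"tz":0.025,"yaw":0,"hand":0.06},{"tx":0,"ty":0,"tz":0.02,"yaw":0,"hand":0.06},{"tx":0,"ty":0,"tz":0.008,"yaw":0,"hand":0.06},{"tx":0,"ty":0,"tz":0.004,"yaw":0,"hand":0.06},{"tx":0,"ty":0,"tz":0.0,"yaw":0,"hand":0.06}]'
python3 -c "
from h import *
st()"
```

```text
clock: 7.68
position: [497.2, -262.5, 4.8]
ee_rot: [0.784, -0.621, 0.0, -0.0]
force: [-0.8, -0.7, 0.1]
finger_gap: 0.705
t 7.68 pos [ 497.2 -262.5    4.8] psi -1.3402 F [-0.85 -0.66  0.07] M [ 0.024 -0.042 -0.053] gap 60.2 q [-0.49  0.15 -0.2   1.23 -0.   -2.29]
```

```bash
python3 -m pendant '[{"tx":0,"ty":0,"tz":0,"yaw":0,"hand":0.03},{"tx":0,"ty":0,"tz":0,"yaw":0,"hand":0.01},{"tx":0,"ty":0,"tz":0,"yaw":0,"hand":0.0},{"tx":0,"ty":0,"tz":0,"yaw":0,"hand":0.0},{"tx":0,"ty":0,"tz":0,"yaw":0,"hand":0.0},{"tx":0,"ty":0,"tz":0,"yaw":0,"hand":0.0},{"tx":0,"ty":0,"tz":0,"yaw":0,"hand":0.0}]' 100
python3 - <<'E'
from h import *
st(); snap('wrist','w4')
E
```

```text
clock: 8.27
position: [497.7, -262.7, 5.6]
ee_rot: [0.784, -0.621, 0.001, -0.0]
force: [0.0, -0.3, 6.8]
finger_gap: 0.195
t 8.27 pos [ 497.7 -262.7    5.6] psi -1.34 F [ 0.   -0.32  6.82] M [-0.001  0.181  0.01 ] gap 16.6 q [-0.49  0.15 -0.2   1.23 -0.   -2.29]
```

View pics/w4.png

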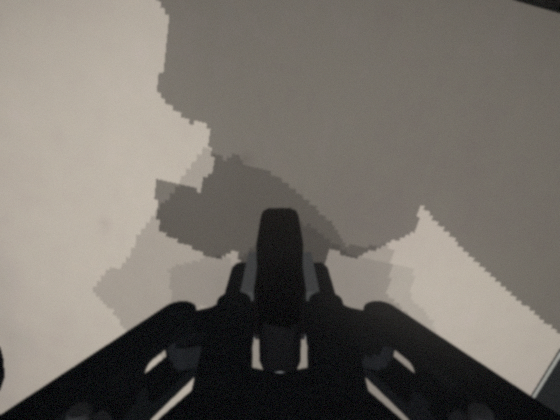

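```bash
python3 -m pendant '[{"tx":0,"ty":0,"tz":-0.01,"yaw":0,"hand":0.0},{"tx":0,"ty":0,"tz":-0.02,"yaw":0,"hand":0.0},{"tx":0,"ty":0,"tz":-0.025,"yaw":0,"hand":0.0},{"tx":0,"ty":0,"tz":-0.025,"yaw":0,"hand":0.0},{"tx":0,"ty":0,"tz":-0.014,"yaw":0,"hand":0.0},{"tx":-0.014,"ty":0.0018,"tz":0,"yaw":0,"hand":0.0},{"tx":-0.03,"ty":0.0036,"tz":0,"yaw":0,"hand":0.0},{"tx":-0.03,"ty":0.0036,"tz":0,"yaw":0,"hand":0.0},{"tx":-0.03,"ty":0.0036,"tz":0,"yaw":0,"hand":0.0},{"tx":-0.03,"ty":0.0036,"tz":0,"yaw":0,"hand":0.0},{"tx":-0.03,"ty":0.0036,"tz":0,"yaw":0,"hand":0.0},{"tx":-0.02,"ty":0.0026,"tz":0,"yaw":0,"hand":0.0},{"tx":-0.01,"ty":0.002,"tz":0,"yaw":0,"hand":0.0},{"tx":0,"ty":0,"tz":0,"yaw":0,"hand":0.0}]'
python3 -m pendant '[{"tx":0,"ty":0,"tz":0,"yaw":0.06,"hand":0},{"tx":0,"ty":0,"tz":0,"yaw":0.11,"hand":0},{"tx":0,"ty":0,"tz":0,"yaw":0.11,"hand":0},{"tx":0,"ty":0,"tz":0,"yaw":0.11,"hand":0},{"tx":0,"ty":0,"tz":0,"yaw":0.11,"hand":0},{"tx":0,"ty":0,"tz":0,"yaw":0.11,"hand":0},{"tx":0,"ty":0,"tz":0,"yaw":0.11,"hand":0},{"tx":0,"ty":0,"tz":0,"yaw":0.11,"hand":0},{"tx":0,"ty":0,"tz":0,"yaw":0.11,"hand":0},{"tx":0,"ty":0,"tz":0,"yaw":0.11,"hand":0},{"tx":0,"ty":0,"tz":0,"yaw":0.11,"hand":0},{"tx":0,"ty":0,"tz":0,"yaw":0.11,"hand":0},{"tx":0,"ty":0,"tz":0,"yaw":0.11,"hand":0},{"tx":0,"ty":0,"tz":0,"yaw":0.11,"hand":0},{"tx":0,"ty":0,"tz":0,"yaw":0.11,"hand":0},{"tx":0,"ty":0,"tz":0,"yaw":0.11,"hand":0},{"tx":0,"ty":0,"tz":0,"yaw":0.11,"hand":0},{"tx":0,"ty":0,"tz":0,"yaw":0.11,"hand":0},{"tx":0,"ty":0,"tz":0,"yaw":0.088,"hand":0},{"tx":0,"ty":0,"tz":0,"yaw":0,"hand":0}]'
python3 - <<'E'
from h import *
togo([475,37.5,100],2.925);  s,f=snap('wrist','w5'); snap('top','t5'); snap('side','s5')
E
```

```text
clock: 9.48
position: [428.4, -77.8, 99.0]
ee_rot: [0.784, -0.62, 0.0, -0.0]
force: [0.3, -0.2, -1.1]
finger_gap: 0.196
clock: 11.15
position: [429.3, -80.0, 98.5]
ee_rot: [0.11, 0.994, -0.0, 0.0]
force: [-0.4, 0.3, -1.6]
finger_gap: 0.195
t 11.15 pos [429.3 -80.   98.5] psi 2.9204 F [-0.38  0.28 -1.6 ] M [ 0.017 -0.003 -0.039] gap 16.6 q [-0.18 -0.2  -0.35  1.42 -0.    0.04]
tx -0.0188 ty 0.1247 tz -0.0015 yaw -0.0046
```

View pics/w5.png

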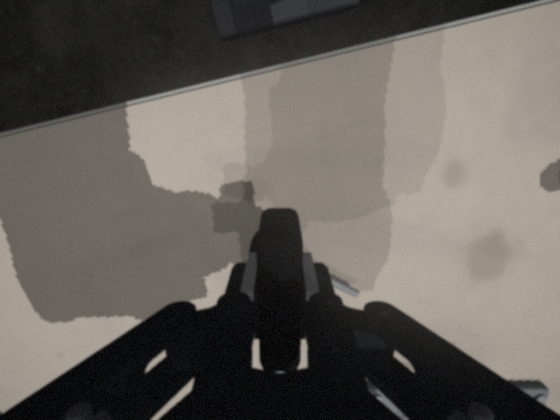

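View pics/s5.png

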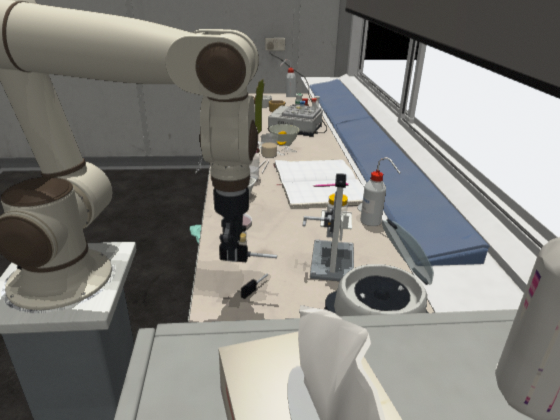

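```bash
python3 -m pendant '[{"tx":0,"ty":0.015,"tz":0,"yaw":-0.005,"hand":0},{"tx":-0.005,"ty":0.025,"tz":0,"yaw":0,"hand":0},{"tx":-0.005,"ty":0.03,"tz":0,"yaw":0,"hand":0},{"tx":-0.005,"ty":0.03,"tz":0,"yaw":0,"hand":0},{"tx":-0.004,"ty":0.015,"tz":0,"yaw":0,"hand":0},{"tx":0,"ty":0.01,"tz":0,"yaw":0,"hand":0},{"tx":0,"ty":0,"tz":0,"yaw":0,"hand":0},{"tx":0,"ty":0,"tz":0,"yaw":0,"hand":0}]'
python3 - <<'E'
from h import *
st()
s,f=snap('top','t6'); s,g=snap('side','s6')
cv2.imwrite('pics/t6z.png',cv2.resize(f['pixels'][150:250,230:340],None,fx=6,fy=6,interpolation=cv2.INTER_CUBIC))
cv2.imwrite('pics/s6z.png',cv2.resize(g['pixels'][180:280,220:350],None,fx=6,fy=6,interpolation=cv2.INTER_CUBIC))
print(manip.landmark_of(f,'rod_tip')[:2],manip.landmark_of(g,'rod_tip')[:2])
E
```

```text
clock: 11.97
position: [473.5, 39.0, 98.1]
ee_rot: [0.105, 0.995, -0.0, -0.0]
force: [-0.2, -0.2, -0.9]
finger_gap: 0.196
t 11.97 pos [473.5  39.   98.1] psi 2.932 F [-0.19 -0.21 -0.92] M [-0.073 -0.014 -0.022] gap 16.8 q [ 0.08 -0.1  -0.27  1.4  -0.    0.29]
[{'pixel': [304.0, 179.4], 'p': 0.3}] [{'pixel': [291.4, 228.4], 'p': 0.88}, {'pixel': [269.9, 271.8], 'p': 0.81}]
```

View pics/t6z.png

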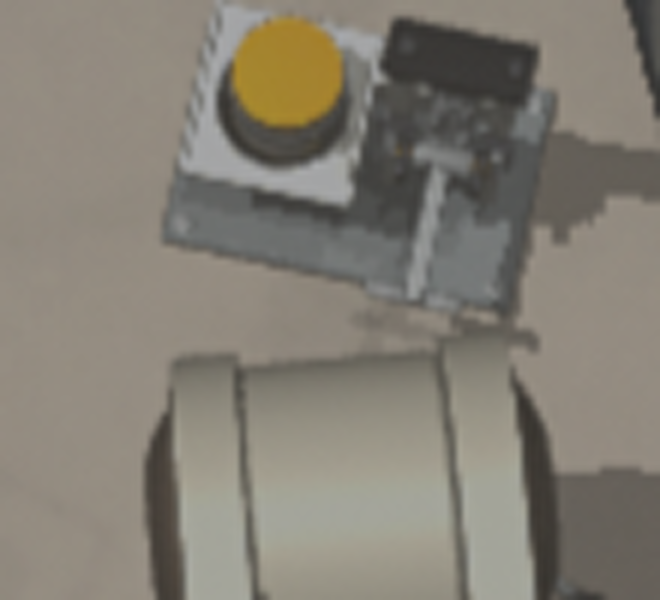

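View pics/s6z.png

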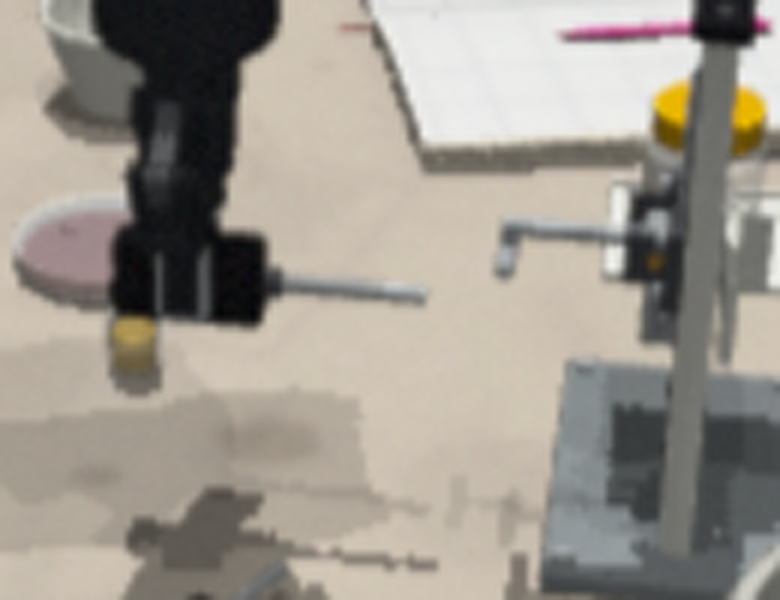

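Run:
```python
from h import *
s,g=snap('side','s7')
print('tip pred',proj(g,[571.3,18.2,112.5]),'seen',(220+424/6,180+295/6))
print('shaft base pred',proj(g,[473.5+.978*32,39-.208*32,112.5]),'seen',(220+275/6,180+283/6))
for z in (135,140,144,148,152):
  c,s_=np.cos(-.217),np.sin(-.217)
  for dy in(-22,22): print(z,dy,proj(g,[602-s_*dy,9.5+c*dy,z]).round(1))
im=g['pixels'][200:240,285:345]; cv2.imwrite('pics/s7z.png',cv2.resize(im,None,fx=12,fy=12,interpolation=cv2.INTER_NEAREST))
```

```text
tip pred [290.01279361 229.70230326] seen (290.6666666666667, 229.16666666666666)
shaft base pred [263.08784899 227.45165425] seen (265.8333333333333, 227.16666666666666)
135 -22 [302.3 227.9]
135 22 [303.9 219. ]
140 -22 [302.4 226.1]
140 22 [303.9 217.3]
144 -22 [302.5 224.7]
144 22 [304.  215.9]
148 -22 [302.6 223.3]
148 22 [304.1 214.5]
152 -22 [302.6 221.8]
152 22 [304.2 213.1]
```

View pics/s7z.png

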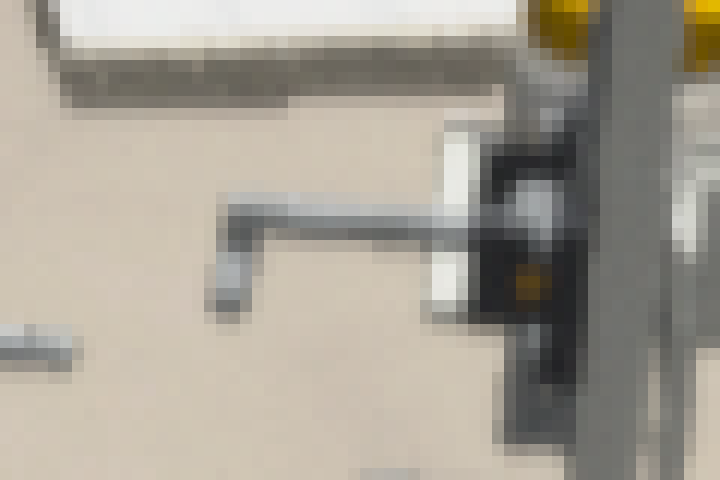

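```bash
python3 -m pendant '[{"tx":-0.008,"ty":0,"tz":0,"yaw":0.005,"hand":0},{"tx":-0.012,"ty":0,"tz":0,"yaw":0,"hand":0},{"tx":-0.012,"ty":0,"tz":0,"yaw":0,"hand":0},{"tx":-0.010,"ty":0,"tz":0,"yaw":0,"hand":0},{"tx":-0.006,"ty":0,"tz":0,"yaw":0,"hand":0},{"tx":0,"ty":0,"tz":-0.004,"yaw":0,"hand":0},{"tx":0,"ty":0,"tz":-0.005,"yaw":0,"hand":0},{"tx":0,"ty":0,"tz":-0.004,"yaw":0,"hand":0},{"tx":0,"ty":0,"tz":-0.001,"yaw":0,"hand":0},{"tx":0,"ty":0,"tz":0,"yaw":0,"hand":0},{"tx":0,"ty":0,"tz":0,"yaw":0,"hand":0}]' 120
python3 - <<'E'
from h import *
st()
s,g=snap('side','s8'); st()
cv2.imwrite('pics/s8z.png',cv2.resize(g['pixels'][185:265,230:360],None,fx=6,fy=6,interpolation=cv2.INTER_CUBIC))
E
```

```text
clock: 13.13
position: [520.6, 29.0, 112.6]
ee_rot: [0.108, 0.994, 0.0, 0.0]
force: [-0.3, 0.5, -1.0]
finger_gap: 0.193
t 13.13 pos [520.6  29.  112.6] psi 2.9253 F [-0.29  0.54 -1.01] M [0.023 0.013 0.019] gap 16.5 q [ 0.06  0.01 -0.14  1.43 -0.    0.27]
t 13.18 pos [520.5  29.  112.4] psi 2.9253 F [ 0.85 -0.5  -1.55] M [-0.001  0.002 -0.005] gap 16.6 q [ 0.06  0.01 -0.14  1.43 -0.    0.27]
```

View pics/s8z.png

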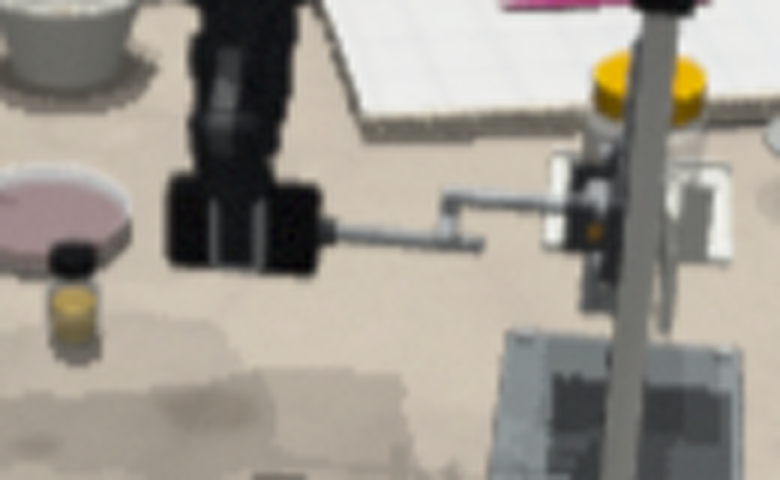

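```bash
Z='import sys'; 
python3 -m pendant '[{"tx":0,"ty":0,"tz":-0.002,"yaw":0,"hand":0},{"tx":0,"ty":0,"tz":-0.001,"yaw":0,"hand":0},{"tx":0,"ty":0,"tz":0,"yaw":0,"hand":0}]' >/dev/null; python3 -c "
from h import *
st()"
python3 -m pendant '[{"tx":0,"ty":0,"tz":-0.001,"yaw":0,"hand":0},{"tx":0,"ty":0,"tz":-0.001,"yaw":0,"hand":0}]' >/dev/null; python3 -c "
from h import *
st()"
python3 -m pendant '[{"tx":0,"ty":0,"tz":-0.001,"yaw":0,"hand":0},{"tx":0,"ty":0,"tz":-0.0,"yaw":0,"hand":0}]' >/dev/null; python3 -c "
from h import *
st()"
python3 -m pendant '[{"tx":0,"ty":0,"tz":-0.001,"yaw":0,"hand":0},{"tx":0,"ty":0,"tz":-0.0,"yaw":0,"hand":0}]' >/dev/null; python3 -c "
from h import *
st()"
```

```text
t 13.43 pos [520.7  28.9 115.6] psi 2.9252 F [ 0.31  0.73 -0.5 ] M [-0.017  0.026 -0.045] gap 16.7 q [ 0.06  0.01 -0.13  1.43  0.    0.27]
t 13.6 pos [520.6  28.9 117.3] psi 2.9252 F [-0.78 -0.92 -1.47] M [-0.009 -0.023  0.006] gap 16.8 q [ 0.06  0.01 -0.13  1.44 -0.    0.27]
t 13.77 pos [520.5  28.9 118.1] psi 2.9252 F [ 0.28 -0.57 -3.67] M [ 0.081  0.163 -0.058] gap 16.2 q [ 0.06  0.01 -0.13  1.44  0.    0.27]
t 13.93 pos [520.4  28.9 119.1] psi 2.9252 F [-0.63 -0.61 -3.82] M [ 0.1    0.31  -0.003] gap 16.7 q [ 0.06  0.01 -0.12  1.44  0.    0.27]
```

Contact at TCP z of about 117.7 (Fz jumped by about 2.5 N, with a clear moment). I'll raise in small steps while watching the force and the platform.

```bash
python3 -m pendant '[{"tx":0,"ty":0,"tz":-0.001,"yaw":0,"hand":0},{"tx":0,"ty":0,"tz":-0.001,"yaw":0,"hand":0}]' >/dev/null; python3 -c "
from h import *
st()"
python3 -m pendant '[{"tx":0,"ty":0,"tz":-0.001,"yaw":0,"hand":0},{"tx":0,"ty":0,"tz":-0.001,"yaw":0,"hand":0}]' >/dev/null; python3 -c "
from h import *
st()"
python3 -m pendant '[{"tx":0,"ty":0,"tz":-0.001,"yaw":0,"hand":0},{"tx":0,"ty":0,"tz":-0.0,"yaw":0,"hand":0}]' >/dev/null
python3 - <<'E'
from h import *
st()
s,g=snap('side','s9'); st()
cv2.imwrite('pics/s9z.png',cv2.resize(g['pixels'][185:265,230:360],None,fx=6,fy=6,interpolation=cv2.INTER_CUBIC))
E
```

```text
t 14.1 pos [520.2  28.9 121. ] psi 2.9252 F [-2.64  0.67 -4.01] M [ 0.204  0.652 -0.004] gap 16.5 q [ 0.06  0.01 -0.12  1.45  0.    0.27]
t 14.27 pos [520.4  28.9 123.2] psi 2.9252 F [-1.9   0.5  -4.63] M [0.116 0.679 0.011] gap 16.9 q [ 0.06  0.01 -0.12  1.45  0.    0.27]
t 14.43 pos [520.7  28.9 124.5] psi 2.9252 F [-3.21  0.69 -3.39] M [ 0.111  0.595 -0.019] gap 16.5 q [ 0.06  0.   -0.12  1.45  0.    0.27]
t 14.48 pos [520.8  28.9 124.5] psi 2.9251 F [-1.84  0.25 -2.93] M [ 0.084  0.541 -0.026] gap 16.5 q [ 0.06  0.   -0.12  1.45 -0.    0.27]
```

View pics/s9z.png

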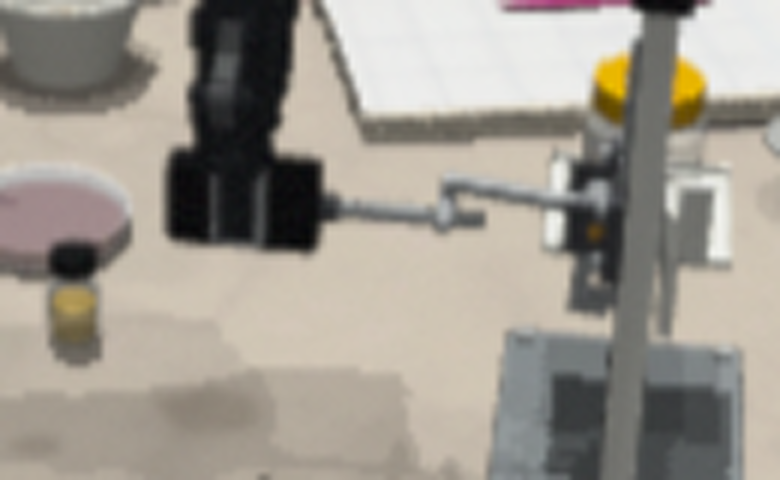

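```bash
python3 -m pendant '[{"tx":0,"ty":0,"tz":-0.001,"yaw":0,"hand":0},{"tx":0,"ty":0,"tz":0,"yaw":0,"hand":0}]' >/dev/null; python3 -c "
from h import *
st()"
python3 -m pendant '[{"tx":0,"ty":0,"tz":-0.001,"yaw":0,"hand":0},{"tx":0,"ty":0,"tz":0,"yaw":0,"hand":0},{"tx":0,"ty":0,"tz":0,"yaw":0,"hand":0}]' >/dev/null
python3 - <<'E'
from h import *
st()
s,g=snap('side','s10'); st()
cv2.imwrite('pics/s10z.png',cv2.resize(g['pixels'][185:265,230:360],None,fx=6,fy=6,interpolation=cv2.INTER_CUBIC))
E
```

```text
t 14.65 pos [520.7  28.9 125.5] psi 2.9252 F [-1.47 -0.7  -3.95] M [0.127 0.525 0.042] gap 16.6 q [ 0.06  0.   -0.11  1.45  0.    0.27]
t 14.9 pos [520.9  28.9 126.6] psi 2.9252 F [-0.31 -0.78 -2.29] M [0.058 0.177 0.01 ] gap 16.3 q [ 0.06  0.   -0.11  1.45 -0.    0.27]
t 14.95 pos [520.9  28.8 126.5] psi 2.9251 F [-0.01  0.39 -3.45] M [ 0.051  0.141 -0.006] gap 16.4 q [ 0.06  0.   -0.11  1.45 -0.    0.27]
```

View pics/s10z.png

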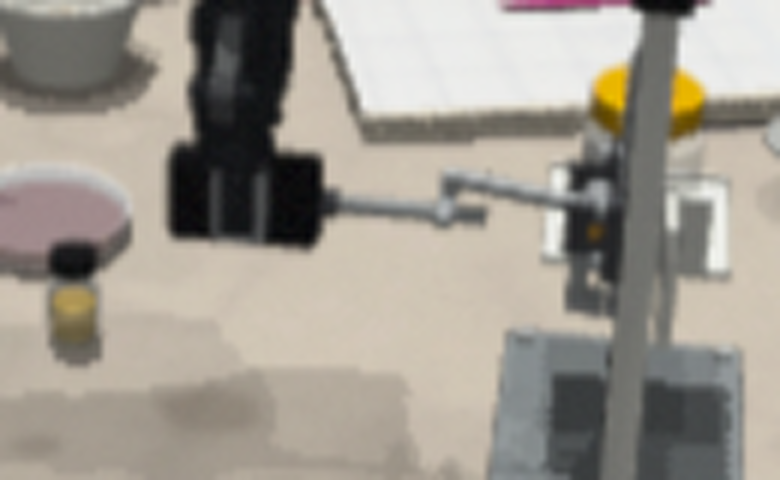

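The jar cap moved down from row 75 to 88 in the zoom, so the platform is sinking. I'll add 0.5 mm of margin and hold.

```bash
python3 -m pendant '[{"tx":0,"ty":0,"tz":-0.0005,"yaw":0,"hand":0},{"tx":0,"ty":0,"tz":0,"yaw":0,"hand":0},{"tx":0,"ty":0,"tz":0,"yaw":0,"hand":0},{"tx":0,"ty":0,"tz":0,"yaw":0,"hand":0},{"tx":0,"ty":0,"tz":0,"yaw":0,"hand":0},{"tx":0,"ty":0,"tz":0,"yaw":0,"hand":0},{"tx":0,"ty":0,"tz":0,"yaw":0,"hand":0},{"tx":0,"ty":0,"tz":0,"yaw":0,"hand":0},{"tx":0,"ty":0,"tz":0,"yaw":0,"hand":0},{"tx":0,"ty":0,"tz":0,"yaw":0,"hand":0},{"tx":0,"ty":0,"tz":0,"yaw":0,"hand":0},{"tx":0,"ty":0,"tz":0,"yaw":0,"hand":0}]' >/dev/null
python3 - <<'E'
from h import *
st()
s,g=snap('side','s11'); st()
cv2.imwrite('pics/s11z.png',cv2.resize(g['pixels'][185:265,230:360],None,fx=6,fy=6,interpolation=cv2.INTER_CUBIC))
E
```

```text
t 15.95 pos [520.7  28.9 126.8] psi 2.9251 F [ 1.55 -0.03 -2.32] M [-0.009 -0.118  0.014] gap 16.1 q [ 0.06  0.   -0.11  1.46 -0.    0.27]
t 16.0 pos [520.7  28.9 126.8] psi 2.9252 F [ 1.14 -1.05 -3.73] M [ 0.068 -0.054  0.015] gap 16.7 q [ 0.06  0.   -0.11  1.46 -0.    0.27]
```

View pics/s11z.png

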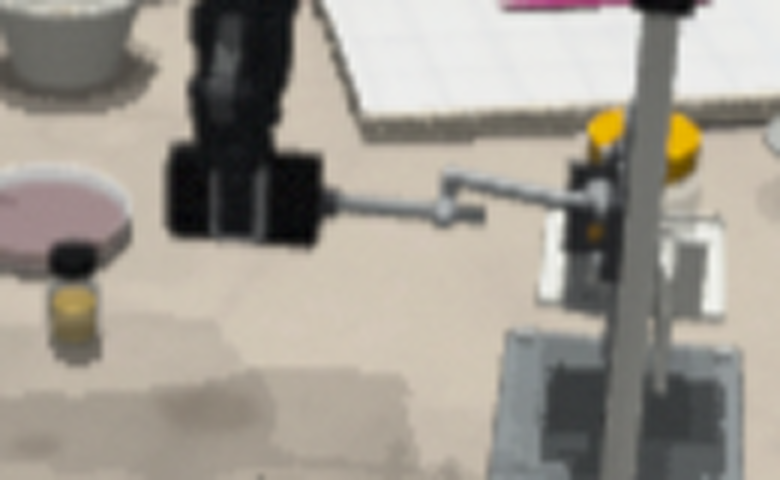

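```bash
python3 -m pendant '[{"tx":0,"ty":0,"tz":0,"yaw":0,"hand":0},{"tx":0,"ty":0,"tz":0,"yaw":0,"hand":0},{"tx":0,"ty":0,"tz":0,"yaw":0,"hand":0},{"tx":0,"ty":0,"tz":0,"yaw":0,"hand":0},{"tx":0,"ty":0,"tz":0,"yaw":0,"hand":0},{"tx":0,"ty":0,"tz":0,"yaw":0,"hand":0},{"tx":0,"ty":0,"tz":0,"yaw":0,"hand":0},{"tx":0,"ty":0,"tz":0,"yaw":0,"hand":0},{"tx":0,"ty":0,"tz":0,"yaw":0,"hand":0},{"tx":0,"ty":0,"tz":0,"yaw":0,"hand":0},{"tx":0,"ty":0,"tz":0,"yaw":0,"hand":0},{"tx":0,"ty":0,"tz":0,"yaw":0,"hand":0},{"tx":0,"ty":0,"tz":0,"yaw":0,"hand":0},{"tx":0,"ty":0,"tz":0,"yaw":0,"hand":0},{"tx":0,"ty":0,"tz":0,"yaw":0,"hand":0},{"tx":0,"ty":0,"tz":0,"yaw":0,"hand":0},{"tx":0,"ty":0,"tz":0,"yaw":0,"hand":0},{"tx":0,"ty":0,"tz":0,"yaw":0,"hand":0},{"tx":0,"ty":0,"tz":0,"yaw":0,"hand":0},{"tx":0,"ty":0,"tz":0,"yaw":0,"hand":0}]' 
python3 -m pendant '[{"tx":0,"ty":0,"tz":0,"yaw":0,"hand":0},{"tx":0,"ty":0,"tz":0,"yaw":0,"hand":0},{"tx":0,"ty":0,"tz":0,"yaw":0,"hand":0},{"tx":0,"ty":0,"tz":0,"yaw":0,"hand":0},{"tx":0,"ty":0,"tz":0,"yaw":0,"hand":0},{"tx":0,"ty":0,"tz":0,"yaw":0,"hand":0},{"tx":0,"ty":0,"tz":0,"yaw":0,"hand":0},{"tx":0,"ty":0,"tz":0,"yaw":0,"hand":0},{"tx":0,"ty":0,"tz":0,"yaw":0,"hand":0},{"tx":0,"ty":0,"tz":0,"yaw":0,"hand":0},{"tx":0,"ty":0,"tz":0,"yaw":0,"hand":0},{"tx":0,"ty":0,"tz":0,"yaw":0,"hand":0},{"tx":0,"ty":0,"tz":0,"yaw":0,"hand":0},{"tx":0,"ty":0,"tz":0,"yaw":0,"hand":0},{"tx":0,"ty":0,"tz":0,"yaw":0,"hand":0},{"tx":0,"ty":0,"tz":0,"yaw":0,"hand":0},{"tx":0,"ty":0,"tz":0,"yaw":0,"hand":0},{"tx":0,"ty":0,"tz":0,"yaw":0,"hand":0},{"tx":0,"ty":0,"tz":0,"yaw":0,"hand":0},{"tx":0,"ty":0,"tz":0,"yaw":0,"hand":0}]'
python3 - <<'E'
from h import *
st()
s,g=snap('side','s12'); st()
cv2.imwrite('pics/s12z.png',cv2.resize(g['pixels'][185:285,230:360],None,fx=6,fy=6,interpolation=cv2.INTER_CUBIC))
E
```

```text
clock: 17.67
position: [520.7, 28.9, 126.8]
ee_rot: [0.108, 0.994, 0.0, 0.0]
force: [0.8, 0.1, -1.4]
finger_gap: 0.193
clock: 19.33
position: [520.7, 28.9, 126.8]
ee_rot: [0.108, 0.994, -0.0, -0.0]
force: [0.6, -0.1, -3.2]
finger_gap: 0.193
t 19.33 pos [520.7  28.9 126.8] psi 2.9252 F [ 0.59 -0.14 -3.21] M [-0.028 -0.041  0.015] gap 16.5 q [ 0.06  0.   -0.11  1.46 -0.    0.27]
t 19.38 pos [520.7  28.9 126.8] psi 2.9252 F [ 0.98  0.22 -3.02] M [ 0.031 -0.057 -0.003] gap 16.4 q [ 0.06  0.   -0.11  1.46 -0.    0.27]
```

View pics/s12z.png

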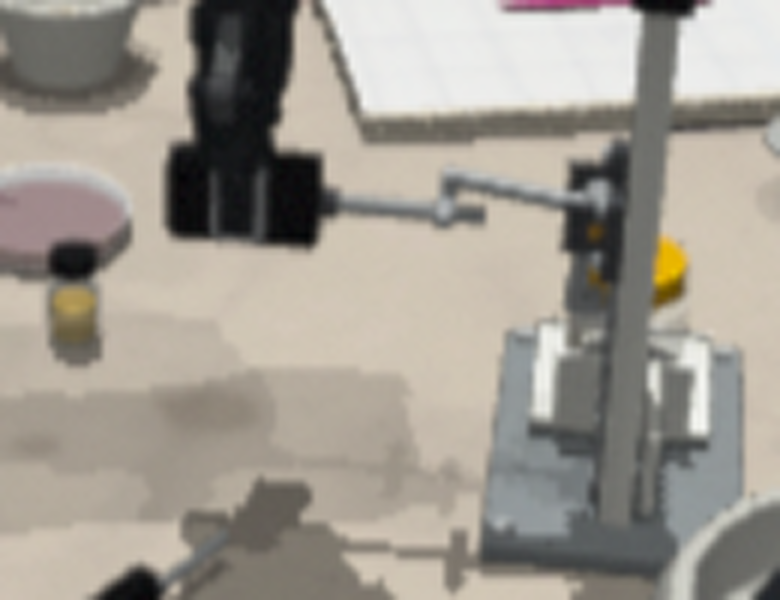

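Nearly down, but I'm not sure it's fully there. I'll hold another 1.7 s and compare.

```bash
python3 -m pendant '[{"tx":0,"ty":0,"tz":0,"yaw":0,"hand":0},{"tx":0,"ty":0,"tz":0,"yaw":0,"hand":0},{"tx":0,"ty":0,"tz":0,"yaw":0,"hand":0},{"tx":0,"ty":0,"tz":0,"yaw":0,"hand":0},{"tx":0,"ty":0,"tz":0,"yaw":0,"hand":0},{"tx":0,"ty":0,"tz":0,"yaw":0,"hand":0},{"tx":0,"ty":0,"tz":0,"yaw":0,"hand":0},{"tx":0,"ty":0,"tz":0,"yaw":0,"hand":0},{"tx":0,"ty":0,"tz":0,"yaw":0,"hand":0},{"tx":0,"ty":0,"tz":0,"yaw":0,"hand":0},{"tx":0,"ty":0,"tz":0,"yaw":0,"hand":0},{"tx":0,"ty":0,"tz":0,"yaw":0,"hand":0},{"tx":0,"ty":0,"tz":0,"yaw":0,"hand":0},{"tx":0,"ty":0,"tz":0,"yaw":0,"hand":0},{"tx":0,"ty":0,"tz":0,"yaw":0,"hand":0},{"tx":0,"ty":0,"tz":0,"yaw":0,"hand":0},{"tx":0,"ty":0,"tz":0,"yaw":0,"hand":0},{"tx":0,"ty":0,"tz":0,"yaw":0,"hand":0},{"tx":0,"ty":0,"tz":0,"yaw":0,"hand":0},{"tx":0,"ty":0,"tz":0,"yaw":0,"hand":0}]'
python3 - <<'E'
from h import *
s,g=snap('side','s13'); st()
a=g['pixels'].astype(int); b=cv2.imread('pics/s12.png').astype(int)
d=abs(a-b).max(2)[185:285,280:360]; print('diff to s12',d.max(),np.argwhere(d>40).shape)
s,g2=snap('side','s14');d=abs(a-g2['pixels'].astype(int)).max(2)[185:285,280:360]; print('noise',d.max(),np.argwhere(d>40).shape)
cv2.imwrite('pics/s13z.png',cv2.resize(g['pixels'][185:285,230:360],None,fx=6,fy=6,interpolation=cv2.INTER_CUBIC))
# predicted platform corners at carriage 0
p=[681.11,-7.26,-.217]; c,s_=np.cos(p[2]),np.sin(p[2])
for L in [(-40,36,22),(-40,114,22),(40,36,22),(40,114,22)]:
    q=proj(g,[p[0]+c*L[0]-s_*L[1],p[1]+s_*L[0]+c*L[1],L[2]]); print(L,((q-[230,185])*6).round())
E
```

```text
clock: 21.05
position: [520.7, 28.9, 126.8]
ee_rot: [0.108, 0.994, 0.0, -0.0]
force: [1.7, 0.6, -3.0]
finger_gap: 0.196
t 21.1 pos [520.7  28.9 126.8] psi 2.9251 F [ 1.25 -0.26 -2.83] M [-0.017 -0.044  0.001] gap 16.8 q [ 0.06  0.   -0.11  1.46 -0.    0.27]
diff to s12 9 (0, 2)
noise 12 (0, 2)
(-40, 36, 22) [526. 418.]
(-40, 114, 22) [536. 325.]
(40, 36, 22) [709. 435.]
(40, 114, 22) [709. 340.]
```

View pics/s13z.png

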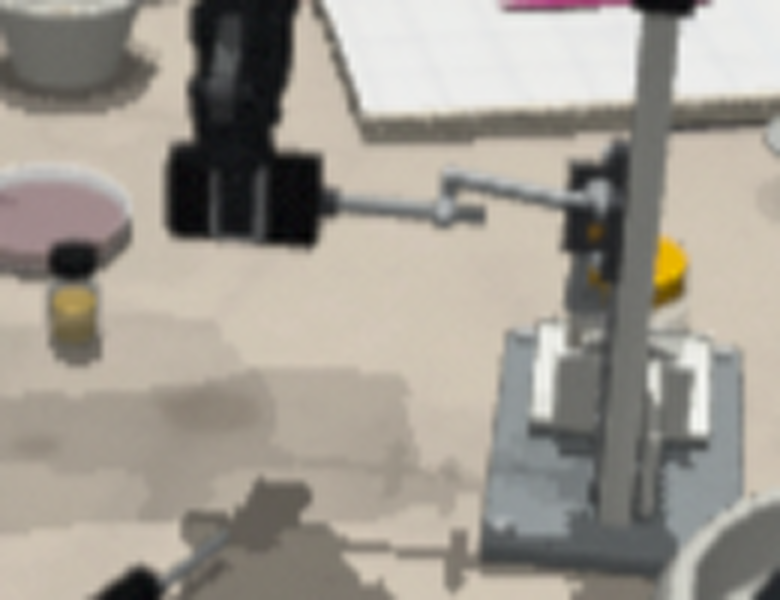

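Platform stationary and on its predicted lowest corners. I'll lower the rod and withdraw.

```bash
python3 -m pendant '[{"tx":0,"ty":0,"tz":0.002,"yaw":0,"hand":0},{"tx":0,"ty":0,"tz":0.002,"yaw":0,"hand":0},{"tx":0,"ty":0,"tz":0.002,"yaw":0,"hand":0},{"tx":0,"ty":0,"tz":0.002,"yaw":0,"hand":0},{"tx":0,"ty":0,"tz":0.002,"yaw":0,"hand":0},{"tx":0,"ty":0,"tz":0.003,"yaw":0,"hand":0},{"tx":0,"ty":0,"tz":0.004,"yaw":0,"hand":0},{"tx":0,"ty":0,"tz":0.004,"yaw":0,"hand":0},{"tx":0,"ty":0,"tz":0.003,"yaw":0,"hand":0},{"tx":0,"ty":0,"tz":0,"yaw":0,"hand":0}]'
python3 - <<'E'
from h import *
s,g=snap('side','s15'); st()
cv2.imwrite('pics/s15z.png',cv2.resize(g['pixels'][185:285,230:360],None,fx=6,fy=6,interpolation=cv2.INTER_CUBIC))
s,f=snap('top','t15'); print(atz(f,(250,261),24),atz(f,(215,266),15))
E
```

```text
clock: 21.98
position: [520.3, 28.9, 101.8]
ee_rot: [0.108, 0.994, -0.0, -0.001]
force: [-0.3, 0.4, -0.7]
finger_gap: 0.191
t 22.03 pos [520.4  28.9 102.3] psi 2.9252 F [ 0.63 -0.03 -1.49] M [ 0.019  0.041 -0.058] gap 16.7 q [ 0.06  0.01 -0.15  1.41 -0.    0.27]
[446.82405846 144.85828244  24.        ] [433.94480878 243.55778882  15.        ]
```

View pics/s15z.png

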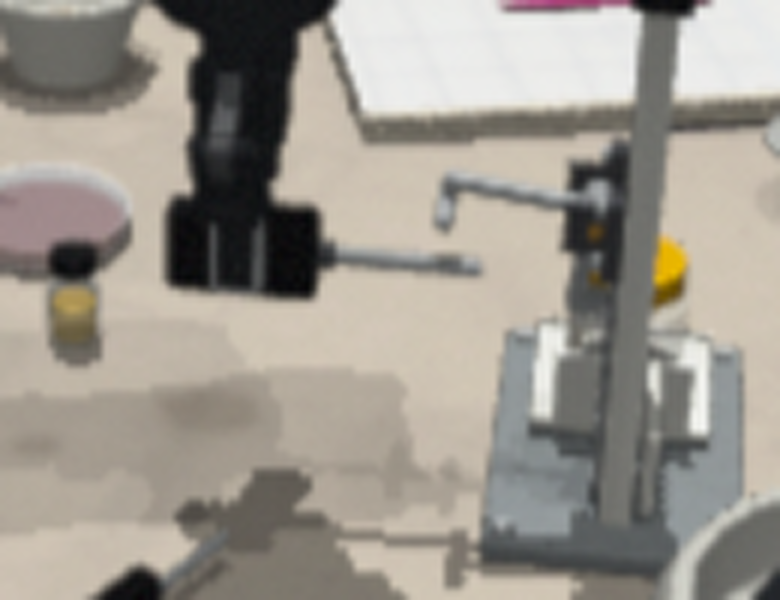

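```bash
python3 -m pendant '[{"tx":0.008,"ty":0,"tz":0,"yaw":0,"hand":0},{"tx":0.015,"ty":0,"tz":0,"yaw":0,"hand":0},{"tx":0.02,"ty":0,"tz":0,"yaw":0,"hand":0},{"tx":0.02,"ty":-0.01,"tz":0.005,"yaw":0,"hand":0},{"tx":0.012,"ty":-0.01,"tz":0.015,"yaw":0,"hand":0},{"tx":0,"ty":0,"tz":0.02,"yaw":0,"hand":0},{"tx":0,"ty":0,"tz":0.02,"yaw":0,"hand":0},{"tx":0,"ty":0,"tz":0.015,"yaw":0,"hand":0},{"tx":0,"ty":0,"tz":0.008,"yaw":0,"hand":0},{"tx":0,"ty":0,"tz":0.005,"yaw":0,"hand":0},{"tx":0,"ty":0,"tz":0,"yaw":0,"hand":0},{"tx":0,"ty":0,"tz":0,"yaw":0,"hand":0}]'
python3 - <<'E'
from h import *
st();s,g=snap('side','s16'); st()
cv2.imwrite('pics/s16z.png',cv2.resize(g['pixels'][185:285,220:350],None,fx=6,fy=6,interpolation=cv2.INTER_CUBIC))
E
```

```text
clock: 23.08
position: [443.4, 25.5, 15.4]
ee_rot: [0.108, 0.994, 0.0, 0.0]
force: [0.0, -0.9, -1.3]
finger_gap: 0.19
t 23.08 pos [443.4  25.5  15.4] psi 2.9253 F [ 0.   -0.95 -1.26] M [ 0.013  0.032 -0.051] gap 16.2 q [ 0.06 -0.14 -0.47  1.25  0.    0.27]
t 23.13 pos [443.6  25.6  15.7] psi 2.9252 F [-0.35 -1.25 -1.58] M [ 0.039 -0.012  0.025] gap 16.6 q [ 0.06 -0.14 -0.47  1.25  0.    0.27]
```

View pics/s16z.png

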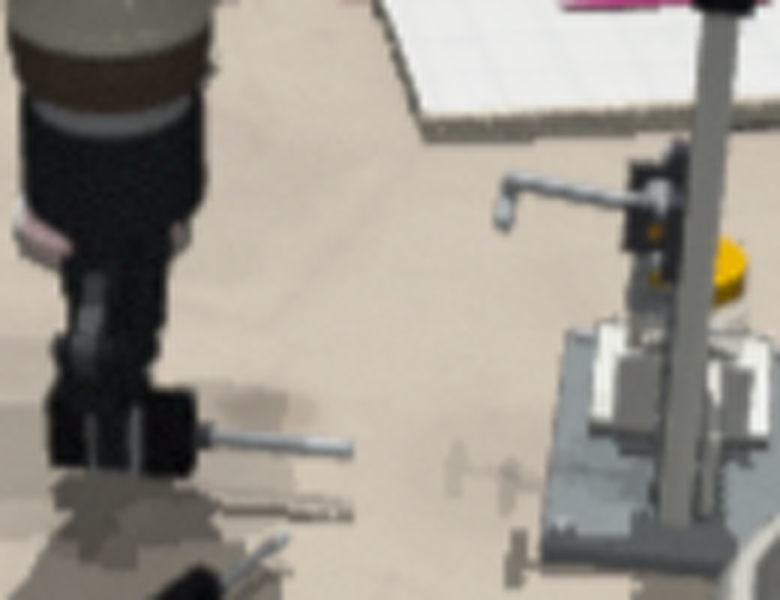

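```bash
python3 -m pendant '[{"tx":0,"ty":0,"tz":0.004,"yaw":0,"hand":0},{"tx":0,"ty":0,"tz":0.003,"yaw":0,"hand":0},{"tx":0,"ty":0,"tz":0.0015,"yaw":0,"hand":0},{"tx":0,"ty":0,"tz":0,"yaw":0,"hand":0},{"tx":0,"ty":0,"tz":0,"yaw":0,"hand":0}]'
python3 -m pendant '[{"tx":0,"ty":0,"tz":0.001,"yaw":0,"hand":0},{"tx":0,"ty":0,"tz":0,"yaw":0,"hand":0},{"tx":0,"ty":0,"tz":0,"yaw":0,"hand":0}]'
python3 -c "
from h import *
st()"
```

```text
clock: 23.55
position: [443.1, 25.4, 6.2]
ee_rot: [0.108, 0.994, -0.0, -0.0]
force: [0.3, 0.7, -0.3]
finger_gap: 0.194
clock: 23.8
position: [443.3, 25.5, 5.7]
ee_rot: [0.108, 0.994, 0.0, 0.0]
force: [-0.7, -0.4, 3.4]
finger_gap: 0.196
t 23.8 pos [443.3  25.5   5.7] psi 2.9252 F [-0.74 -0.39  3.44] M [ 0.017  0.297 -0.006] gap 16.8 q [ 0.06 -0.14 -0.48  1.23  0.    0.27]
```

On the bench (Fz +3.4 N). Releasing gently.

```bash
python3 -m pendant '[{"tx":0,"ty":0,"tz":0,"yaw":0,"hand":0.018},{"tx":0,"ty":0,"tz":0,"yaw":0,"hand":0.021},{"tx":0,"ty":0,"tz":0,"yaw":0,"hand":0.025},{"tx":0,"ty":0,"tz":0,"yaw":0,"hand":0.032},{"tx":0,"ty":0,"tz":0,"yaw":0,"hand":0.04},{"tx":0,"ty":0,"tz":0,"yaw":0,"hand":0.045},{"tx":0,"ty":0,"tz":0,"yaw":0,"hand":0.045}]' 20
python3 -m pendant '[{"tx":0,"ty":0,"tz":-0.006,"yaw":0,"hand":0.045},{"tx":0,"ty":0,"tz":-0.015,"yaw":0,"hand":0.045},{"tx":0,"ty":0,"tz":-0.025,"yaw":0,"hand":0.045},{"tx":0,"ty":0,"tz":-0.03,"yaw":0,"hand":0.045},{"tx":0.02,"ty":0,"tz":-0.03,"yaw":0,"hand":0.045},{"tx":0.03,"ty":0,"tz":-0.03,"yaw":0,"hand":0.045},{"tx":0,"ty":0,"tz":0,"yaw":0,"hand":0.045},{"tx":0,"ty":0,"tz":0,"yaw":0,"hand":0.045}]'
python3 - <<'E'
from h import *
st();s,g=snap('side','s17'); 
cv2.imwrite('pics/s17z.png',cv2.resize(g['pixels'][175:285,220:350],None,fx=5,fy=5,interpolation=cv2.INTER_CUBIC))
snap('wrist','w17');snap('top','t17')
E
```

```text
clock: 24.38
position: [443.1, 25.5, 5.3]
ee_rot: [0.108, 0.994, 0.0, 0.0]
force: [-0.3, 0.0, -0.2]
finger_gap: 0.526
clock: 25.05
position: [395.3, 36.4, 143.1]
ee_rot: [0.108, 0.994, 0.0, 0.002]
force: [1.2, -0.7, 0.2]
finger_gap: 0.528
t 25.05 pos [395.3  36.4 143.1] psi 2.9258 F [ 1.24 -0.67  0.17] M [-0.013 -0.034 -0.011] gap 45.1 q [ 0.09 -0.3  -0.35  1.52 -0.    0.31]
```

View pics/s17z.png

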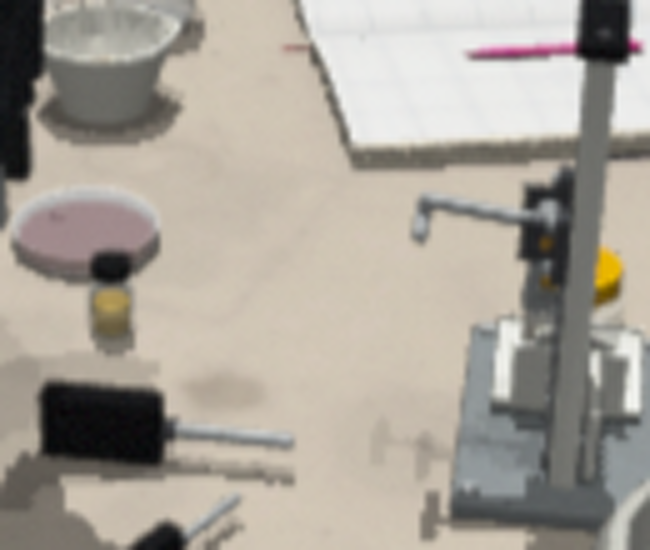

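View pics/w17.png

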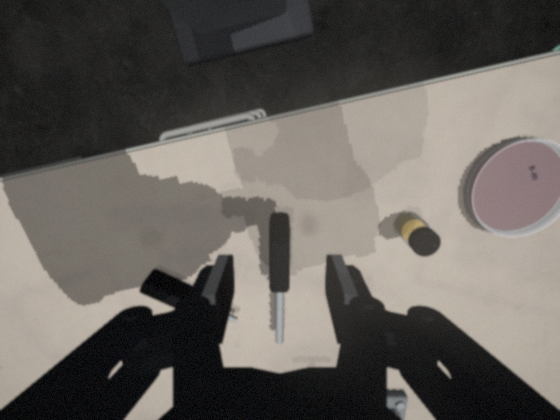

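View pics/t17.png

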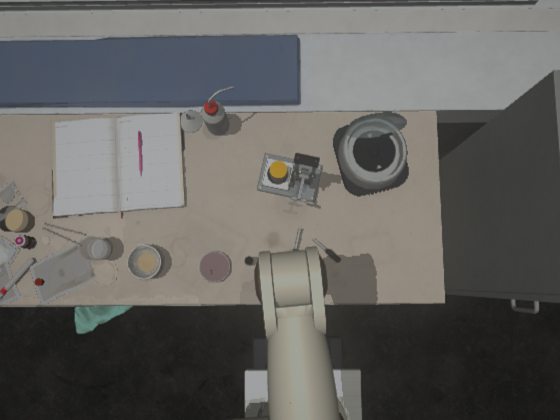

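The rod stands upright on its foot, with its shaft parallel to the bench and well clear of the lift. The platform is still down, the jar is upright (cap at top-view pixel (278,172)), and the bystanders are unmoved. I'm handing in.

```bash
python3 -c "
from rig import manip
print(manip.sign_off())"
```

```text
the job is handed in; nothing more can be done
None
```

The job is done and handed in at about 25 s of the 72 s allowed; the sign-off gives no verdict.

- **Prying:** I gripped the larger rod at 100 N, raised to 120 N for the pry. The shaft met the bar at a tool-point height of about 118 mm. I then raised it about 9 mm in steps of 1 mm or less. The platform began to sink at about 8.5 mm of rise. The wrist readings put the contact force at about 3 to 4.5 N at most, and about 2 N during the hold, though they are noisy by nearly 1 N.
- **Platform:** I held the bar until two pictures 1.7 s apart were identical. The platform corners were also within about 2 pixels of where I predicted them for fully down.
- **Putting the rod back:** I lowered the rod off the bar, withdrew it and set it on its foot, with about 3 N on bench contact, before opening the fingers.

**Last checks:** the pictures show the rod standing upright with its tip well short of the lift. The platform is down with the jar upright on it. The vial, petri dish and mortar look unmoved, and no check failed. One thing differed from the start: the pawl's tail stayed slightly raised after I let go. I think its hook is resting on the stem, but the rod is not touching it.

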